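# Stack the ink-pot trays on their lugs

### The arm

A 6-joint arm with a two-finger parallel gripper is mounted at the origin on the work surface. World frame = base frame: x ahead of the robot, y to its left, z up, the work surface at z = 0. Lengths are in m, angles in degrees, forces in N, time in s.
With the tool pointing down it reaches from about 0.4 to 0.825 m from the base axis. Payload 7 kg.
Tool frame: the origin (TCP) lies between the finger pads; the fingertips stand 22 mm ahead of it and the grasp point (between the pads) lies 3 mm ahead of it; z points along the fingers, y is the line along which they close (so a half turn about z gives the same grasp; the last joint's range is limited). The gripper opens to 88 mm and grips with 3 to 60 N. Pads are 19 mm wide; open, the fingers measure 130 mm over their backs; the gripper's body (78 mm by 193 mm) begins 47 mm behind the grasp point.
Start: joints at [84.059, 20.546, 0.682, 0, -70.136, -16.507], TCP at [0.258, 0.624, 0.249] pointing down, gripper open.
Joint ranges: [-176.03, 176.03], [-82.01, 121.73], [-58.28, 71.71], [-173.87, 95.51], [-174.79, -0.11], [-173.66, 173.66]. Speed limits (degrees/s): [136.94, 136.94, 172.46, 180, 180, 180].

### API

Orientations are given as [roll, pitch, yaw] about the fixed x, y, z axes, in that order (R = Rz(yaw) Ry(pitch) Rx(roll)).
In Python, from plant import ctrl gives the robot as it stands.
- The arm moves only by the tool apply_moves, never from a script. Its argument "targets" is a list of rows, each an object with "travel": the shift along the tool's x, y, z in mm, a list of three; "roll": the turn about the tool's z in degrees; "jaw": the finger opening in mm, from 0 to 87.6. In form: [{"travel": [tx, ty, tz], "roll": roll, "jaw": jaw}, ...]. A call has 1 to 10 rows; each row shifts and turns the commanded pose from where the row before left it, along the tool's axes as they then stand; what a row does not reach is not made up. A row lasts 1/10 s, in which the tool goes at most 50 mm and 8.59 degrees, less where a joint would pass 70% of its speed; a pose out of reach is approached as far as the arm can. A call with a gripper value outside its range is refused whole. The fingers move at their own pace and stop on an object; the grip force is fixed at half the most. Time passes only in rows, so rows that do not move let the fingers close. It gives the time, the measured TCP pose, the force, the opening and the grip force at its end, in the units of the state.
- ctrl.get_obs(): the state, without advancing time (a new reading comes with each control period).
- ctrl.snapshot(name): name is "side" or "top"; returns the picture (420x560x3 uint8, red, green, blue); there is no depth.
- ctrl.calibration(name): a dict with "K" (3x3 intrinsics, pixels), "extrinsics" (4x4, takes a point from camera to world coordinates). Camera axes: x right, y down, z forward; pixel columns grow to the right and rows downward; lengths in m; the calibration is good to about 2 mm. A picture is of the moment at which its call begins. calibration takes no time and is no camera call.
- ctrl.close_job(): hands the job in; it is judged then, once.
The state is a dict: "clock": time; "joint_pos": joint angles; "qvel": joint speeds; "tau": joint torques, N m; "tool_pos": TCP position; "orientation": TCP orientation; "force": force on the tool from outside, world axes, zero at the start; "moment": the same for the moment, N m; "opening": finger opening in m; "gripper_force": force on a finger pad.
Only numpy, scipy, OpenCV 4.12 (cv2) and the standard library are available. Lean on these libraries where they do the work, as an engineer would, in place of code of your own. Each camera call takes 0.05 s, during which the arm holds its last target. There are 200 camera calls.

### The job

Tidy the painting desk by stacking the three stack-nest trays where the tray with the ink pots stands: put the empty deep tray on it first, then the shallow tray on top. Turn each tray end for end to the one below it, so that its feet sit down in the seats of the rim and it stands level on the lugs instead of nesting onto the pots. Leave the ink pots upright in their tray and do not disturb the brush jar, water pot, ink bottle or ink stone.

Things in the scene. Friction and masses are not known exactly. Their poses are not given: they have to be found in the camera images.
- loaded_tray_mid (a point): Grey plastic stack-nest tray, open on top, 62 mm high, 0.25 kg, on the desk with two ink pots in it; bottom of the stack. Point: its centre, half-way up. x along its length to the tab end, y across, z up. Rim band (top 33 mm) 160 x 66 with flat upright sides 66 apart, side walls 8 thick; hull below it 140 x 44.
- deep_tray_mid (a point): Empty tray of the very same shape, 62 mm high, about 0.18 kg. Point: its centre, half-way up (31 above its underside); x to its tab end, z up. Seated turned on the loaded tray, its underside is 56 mm above the loaded tray's underside (nested: about 33).
- shallow_tray_mid (a point): Empty tray, same plan, rim band, feet, slots, seats and tab, but only 50 mm high, about 0.15 kg. Point: its centre, half-way up (25 above its underside); x to its tab end, z up. Seated turned on the deep tray, its underside is 56 mm above the deep tray's underside.
- loaded_tray_tab (a point): Tab end of the loaded tray, 90 mm along +x from its centre, half-way up. On every tray a tab 40 wide sticks out 10 mm at the +x end, 25 to 33 mm below the rim top; the end wall is low there, full height at the -x end.
- deep_tray_tab (a point): Tab end of the deep tray, 90 mm along +x from its centre, half-way up; its tab is like the loaded tray's.
- shallow_tray_tab (a point): Tab end of the shallow tray, 90 mm along +x from its centre, half-way up; its tab is like the loaded tray's.
- loaded_tray: Underside centre of the loaded tray, axes as above. Rim of every tray, both sides: slots 24 mm long, 29 deep, right through the wall, at x = +54 and -25 (where a tray facing the same way nests); lug seats 24 long, 6 deep, at x = -54 and +25, which take the feet of a tray turned 180 degrees, with 4 mm play along x, 3 along y.
- deep_tray: Underside centre of the deep tray, axes as above. Every tray has two feet on each long side, at x = +54 and -25: 16 mm long, 12 high from the underside, reaching out to y = 32 and -32.
- shallow_tray: Underside centre of the shallow tray, axes as above.
- ink_pot0_mid (a point): Small glass ink pot with a black cap, 33 diameter, 44 high, standing loose on the loaded tray's floor (3 thick) towards its -x end; 50 g. Point at its centre.
- ink_pot1_mid (a point): The like ink pot towards the loaded tray's +x end. Point at its centre.
- brush_jar_mid (a point): Bystander: white ceramic jar, 72 diameter, 100 high, with brushes in it standing up to 175 above the desk, on the robot's side of the work. Point on its axis 50 above the desk.
- water_pot_mid (a point): Bystander: clear plastic water pot, 90 diameter, 75 high, standing close beside the deep tray (10 to 20 mm off its rim) on its +y side, anywhere along it: it often leaves no room for a finger at the middle of the tray. Point at its centre.
- ink_bottle_mid (a point): Bystander: black ink bottle, 60 diameter, 130 high. Point at its centre.
- ink_stone_mid (a point): Bystander: black ink stone, a slab 120 x 80 x 26 with a shallow hollow, 0.5 kg. Point at its centre; x along its length.
Things that resemble listed ones, but are neither listed nor needed, are in the scene too. Leave any turquoise or yellow look-alike of the deep_tray alone. Leave any red look-alike of the shallow_tray alone.

How it is judged:
By the outcome, as a careful person would: the job done as asked, in the order asked, and still so for the second after the job is handed in, with the robot touching nothing.
It also fails if it takes over 69 s, if anything falls off the work surface, if the arm or the gripper's body presses on something with over 40 N, if the wrist force passes 120 N, or if a joint passes its speed limit or range.

## Working session

There is one attempt and no reset: what is moved stays moved. The work goes in short steps, Python scripts to look and compute and a tool call to move; the robot and the scene stay as the last step left them, time stands still between calls to the robot, and variables do not carry over. Pictures are saved under pics/ and viewed, at most 12 in all, crops included, and the job is handed in when it is done.

Besides the shell and the picture viewer there is one more tool, called after "Request:" in YAML: its name, and indented under it one key for each argument. apply_moves: Moves the arm, as the interface text tells. Its arguments: {"type":"object","properties":{"targets":{"type":"array","items":{"type":"object","properties":{"travel":{"type":"array","items":{"type":"number"}},"roll":{"type":"number"},"jaw":{"type":"number"}}}}},"required":["targets"]}

```bash
mkdir -p pics; python3 - <<'E'
from plant import ctrl
import cv2
for n in("top","side"):
    im=ctrl.snapshot(n); cv2.imwrite(f"pics/{n}0.png",im[:,:,::-1])
    c=ctrl.calibration(n); print(n,c)
o=ctrl.get_obs();print(o)
E
```

```text
top {'K': array([[465.18497694,   0.        , 277.69241327],
       [  0.        , 465.18497694, 208.10382755],
       [  0.        ,   0.        ,   1.        ]]), 'extrinsics': array([[-0.02049843, -0.98269454,  0.18409578,  0.23589313],
       [-0.99950992,  0.02449959,  0.01948569,  0.01999766],
       [-0.02365875, -0.18360614, -0.98271514,  1.37101348],
       [ 0.        ,  0.        ,  0.        ,  1.        ]])}
side {'K': array([[458.12482527,   0.        , 280.25696681],
       [  0.        , 458.12482527, 208.96018643],
       [  0.        ,   0.        ,   1.        ]]), 'extrinsics': array([[ 0.87398572, -0.31647763,  0.36876939, -0.01868993],
       [-0.48577353, -0.58951902,  0.64536145, -0.86643646],
       [ 0.0131541 , -0.7431751 , -0.66896767,  1.01046052],
       [ 0.        ,  0.        ,  0.        ,  1.        ]])}
{'clock': 0.1, 'joint_pos': array([ 8.40580780e+01,  2.05858980e+01,  6.38637463e-01, -1.71218810e-02,
       -7.01365037e+01, -1.65031923e+01]), 'qvel': array([-0.05435516, -0.12093457,  0.16794529,  0.13664518,  0.02568441,
       -0.02357491]), 'tau': array([-1.41344633e-03, -5.84164739e+01,  2.93752152e+01,  7.01564983e+00,
        1.01522266e-02, -5.13149485e-05]), 'tool_pos': array([0.25762449, 0.62345678, 0.24773154]), 'orientation': array([ 1.79915114e+02, -8.36337515e-03, -2.24509375e+01]), 'force': array([ 0.74742402,  0.29894777, -0.34318697]), 'moment': array([0.05624412, 0.0286553 , 0.05373412]), 'gripper_force': 0.0, 'opening': 0.0878332125402735}
```

View pics/top0.png

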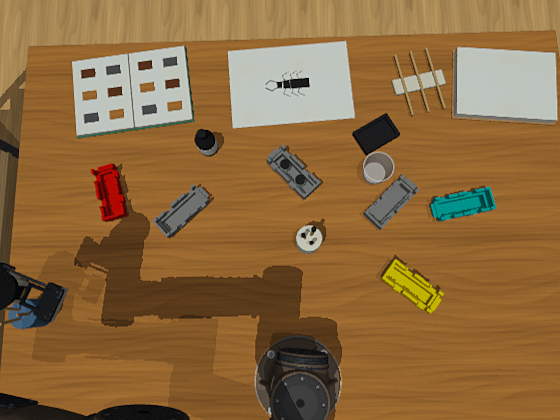

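View pics/side0.png

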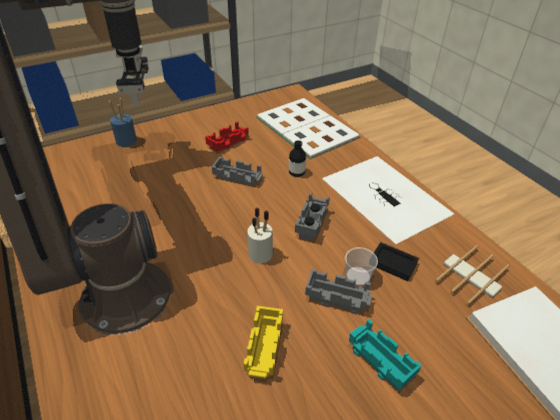

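The top view shows the loaded tray at about (294,172), the deep tray at (391,201) beside the water pot (378,168), and the shallow tray at (184,210). The jar is at (309,238), the ink bottle at (206,142) and the ink stone at (376,133). I'll enlarge the trays to find their tab ends.

```bash
cat > h.py <<'E'
import numpy as np, cv2
from plant import ctrl
def ray(n,u,v,z):
    c=ctrl.calibration(n);E=c["extrinsics"]
    d=E[:3,:3]@np.linalg.solve(c["K"],[u,v,1.]);o=E[:3,3]
    return (o+d*(z-o[2])/d[2])
def proj(n,p):
    c=ctrl.calibration(n);E=c["extrinsics"]
    q=c["K"]@(E[:3,:3].T@(np.array(p)-E[:3,3])); return q[:2]/q[2]
def rectify(im,n,c,yaw,z,half=0.13,s=0.0005):
    # image of plane z: tray-frame x to the right, y up
    w=int(2*half/s);h=w*5//8;R=np.array([[np.cos(yaw),-np.sin(yaw)],[np.sin(yaw),np.cos(yaw)]])
    P=[];Q=[(0,0),(w,0),(w,h),(0,h)]
    for a,b in Q:
        xy=np.array(c)+R@[(a-w/2)*s,(h/2-b)*s];P.append(proj(n,[*xy,z]))
    M=cv2.getPerspectiveTransform(np.float32(P),np.float32(Q))
    return cv2.warpPerspective(im,M,(w,h),flags=cv2.INTER_CUBIC)
def grey(im,n,u,v,r=45):
    hsv=cv2.cvtColor(im,cv2.COLOR_RGB2HSV)
    m=((hsv[...,1]<60)&(hsv[...,2]>55)&(hsv[...,2]<190)).astype(np.uint8)
    k=np.zeros_like(m);cv2.circle(k,(u,v),r,1,-1);m&=k
    N,l,st,_=cv2.connectedComponentsWithStats(m)
    i=1+np.argmax(st[1:,4]);return (l==i).astype(np.uint8)
E
python3 - <<'E'
from h import *
im=ctrl.snapshot("top"); 
out=[]
for nm,u,v,z in(("loaded",294,172,.062),("deep",391,201,.062),("shallow",184,210,.05)):
    m=grey(im,"top",u,v);c=max(cv2.findContours(m,0,1)[0],key=cv2.contourArea)[:,0]
    P=np.array([ray("top",a,b,z)[:2] for a,b in c])
    (cx,cy),(w,h),a=cv2.minAreaRect((P*1000).astype(np.float32))
    if w<h: w,h,a=h,w,a+90
    print(nm,cx,cy,w,h,a, m.sum(), np.hypot(cx,cy))
    t=rectify(im,"top",(cx/1000,cy/1000),np.radians(a),z,.11,.00055); out.append(t)
cv2.imwrite("pics/rect.png",np.vstack([cv2.resize(t,(320,200)) for t in out])[:,:,::-1])
cr=im[110:260,150:440];cv2.imwrite("pics/crop.png",cv2.resize(cr,None,fx=2.7,fy=2.7,interpolation=2)[:,:,::-1])
E
```

```text
loaded 589.6968994140625 3.2509384155273438 163.7635498046875 72.73092651367188 42.32252883911133 1010 589.7058603907041
deep 493.3907775878906 -278.6856689453125 166.4268798828125 65.4442138671875 133.29380798339844 1217 566.657005148864
shallow 484.7262878417969 323.7964172363281 168.6302947998047 75.37871551513672 132.17706680297852 1134 582.9268341224058
```

View pics/rect.png

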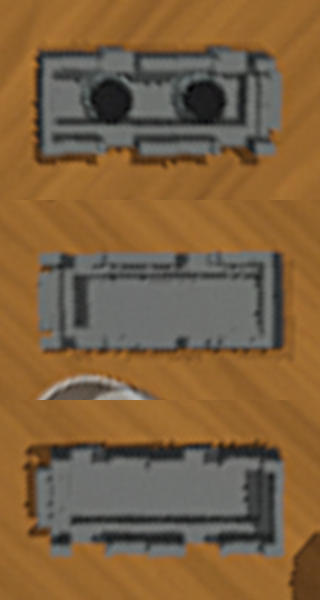

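View pics/crop.png

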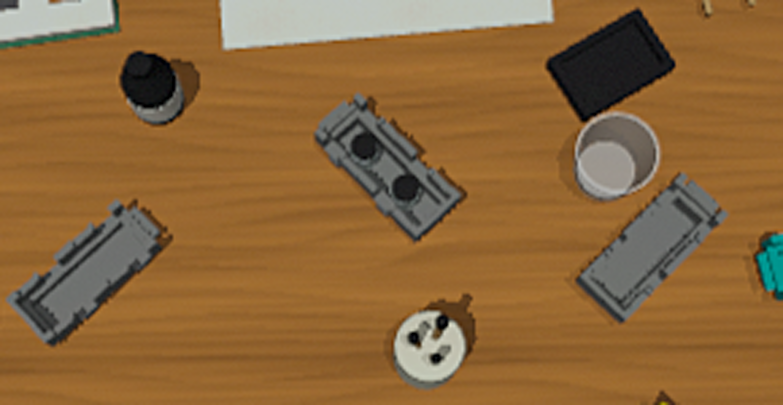

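The trays' tabs: loaded to the upper right (yaw ≈ 42°), deep and shallow at yaw ≈ -47°. The pots stand upright. I'll refine using rectified views from both cameras at rim height, with the expected rim rectangle drawn on.

```bash
python3 - <<'E'
from h import *
G={"loaded":(.589,.004,42.3,.062),"deep":(.494,-.279,-46.7,.062),"shallow":(.486,.323,-47.8,.05)}
rows=[]
ims={n:ctrl.snapshot(n) for n in("top","side")}
for k,(x,y,a,z) in G.items():
    r=[]
    for n in ims:
        t=rectify(ims[n],n,(x,y),np.radians(a),z,.1,.0005) # 400x250
        t=t[25:225].copy(); cv2.rectangle(t,(200-160,100-66),(200+160,100+66),(255,0,0),1); r.append(t)
    rows.append(np.hstack(r))
cv2.imwrite("pics/rect2.png",np.vstack(rows)[:,:,::-1])
for nm,u,v,z in(("pot",378.5,167.4,.075),("jar",309,238,.1),("bottle",205,136,.13),("stone",376,133,.026)): print(nm,ray("top",u,v,z))
E
```

```text
pot [ 0.59016462 -0.24574106  0.075     ]
jar [ 0.38845077 -0.03896308  0.1       ]
bottle [0.67928401 0.24439403 0.13      ]
stone [ 0.71099162 -0.25473554  0.026     ]
```

View pics/rect2.png

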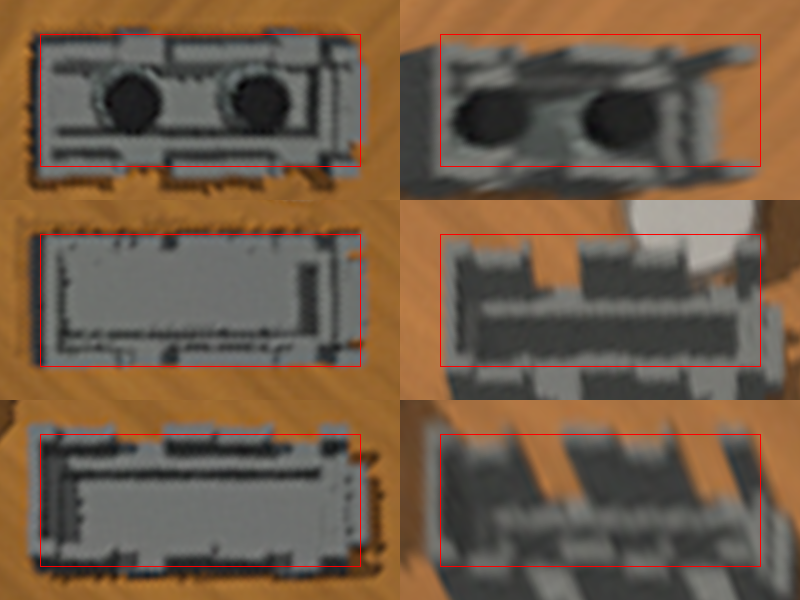

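The deep tray fits its guess closely (about +2 mm in x). The shallow tray is off by about -4.5 mm in x and +2 mm in y. The loaded tray is unclear, so I'll zoom in on it.

```bash
python3 - <<'E'
from h import *
im=ctrl.snapshot("top")
t=rectify(im,"top",(.589,.004),np.radians(42.3),.062,.1,.00025)
for m in range(-90,91,10): cv2.line(t,(400+4*m,0),(400+4*m,12 if m%50 else 25),(255,0,0),1)
for m in range(-60,61,10): cv2.line(t,(0,250-4*m),(12 if m%50 else 25,250-4*m),(255,0,0),1)
cv2.imwrite("pics/load.png",t[:,:,::-1])
E
```

```text
(no output)
```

View pics/load.png

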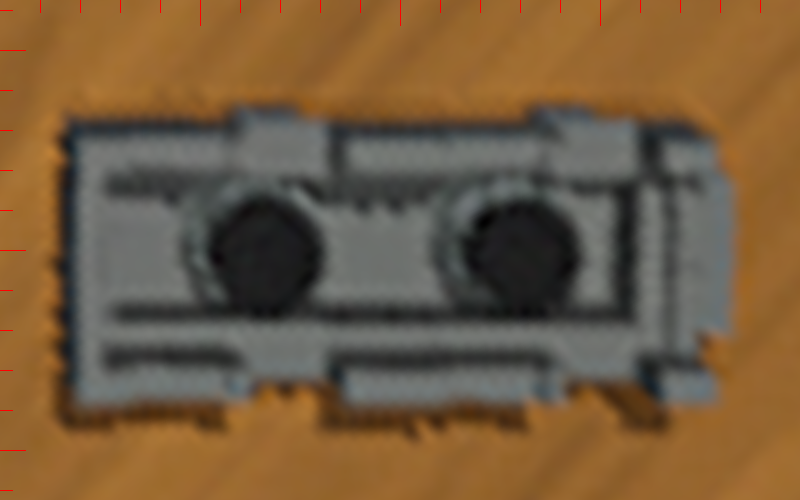

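Loaded tray: the rim spans columns 75–718 and rows 137–405, i.e. 161 x 67 mm as expected. Its centre is ≈ (0.592, 0.000) and its yaw 42.3°. The seats are tight, so I'll first pinch the loaded tray lightly to get its exact line. After that I'll shift the deep tray clear of the pot.

```bash
cat >> h.py <<'E'
def plan(x,y,z,yaw,n,jaw):
    """rows from the measured pose to the target; roll sense: +roll lowers world yaw"""
    import json
    o=ctrl.get_obs();p=o["tool_pos"].astype(float);y0=o["orientation"][2]
    dy=(yaw-y0+180)%360-180
    d=(np.array([x,y,z])-p)*1000;rows=[];err=np.zeros(3)
    done=np.zeros(3);a=y0
    for i in range(n):
        c,s=np.cos(np.radians(a)),np.sin(np.radians(a))
        R=np.array([[c,s,0],[s,-c,0],[0,0,-1]])
        t=np.round(R.T@(d*(i+1)/n-done),0 if n>1 else 1);done+=R@t
        r=round(-dy*(i+1)/n-(y0-a),1);a-=r
        rows.append({"travel":(t+0).tolist(),"roll":r,"jaw":jaw})
    print("clock",round(o["clock"],2),"q6",o["joint_pos"][5].round(1),"d",d.round(1),"dyaw",round(dy,1))
    for i in range(0,n,10): print(json.dumps(rows[i:i+10]))
E
python3 -c "
from h import *
plan(.592,0,.25,-137.7,18,87)"
```

```text
clock 0.3 q6 -16.5 d [ 334.3 -623.7    1.7] dyaw -115.2
[{"travel": [30.0, 25.0, 0.0], "roll": 6.4, "jaw": 87}, {"travel": [33.0, 21.0, 0.0], "roll": 6.4, "jaw": 87}, {"travel": [36.0, 18.0, 0.0], "roll": 6.4, "jaw": 87}, {"travel": [36.0, 13.0, 0.0], "roll": 6.4, "jaw": 87}, {"travel": [39.0, 10.0, 0.0], "roll": 6.4, "jaw": 87}, {"travel": [39.0, 5.0, -1.0], "roll": 6.4, "jaw": 87}, {"travel": [39.0, 0.0, 0.0], "roll": 6.4, "jaw": 87}, {"travel": [39.0, -3.0, 0.0], "roll": 6.4, "jaw": 87}, {"travel": [39.0, -8.0, 0.0], "roll": 6.4, "jaw": 87}, {"travel": [37.0, -13.0, 0.0], "roll": 6.4, "jaw": 87}]
[{"travel": [36.0, -16.0, 0.0], "roll": 6.4, "jaw": 87}, {"travel": [33.0, -20.0, 0.0], "roll": 6.4, "jaw": 87}, {"travel": [32.0, -24.0, 0.0], "roll": 6.4, "jaw": 87}, {"travel": [28.0, -27.0, 0.0], "roll": 6.4, "jaw": 87}, {"travel": [25.0, -31.0, 0.0], "roll": 6.4, "jaw": 87}, {"travel": [22.0, -32.0, -1.0], "roll": 6.4, "jaw": 87}, {"travel": [17.0, -35.0, 0.0], "roll": 6.4, "jaw": 87}, {"travel": [14.0, -37.0, 0.0], "roll": 6.4, "jaw": 87}]
```

Request:
apply_moves:
  targets:
    - {"travel": [30, 25, 0], "roll": 6.4, "jaw": 87}
    - {"travel": [33, 21, 0], "roll": 6.4, "jaw": 87}
    - {"travel": [36, 18, 0], "roll": 6.4, "jaw": 87}
    - {"travel": [36, 13, 0], "roll": 6.4, "jaw": 87}
    - {"travel": [39, 10, 0], "roll": 6.4, "jaw": 87}
    - {"travel": [39, 5, -1], "roll": 6.4, "jaw": 87}
    - {"travel": [39, 0, 0], "roll": 6.4, "jaw": 87}
    - {"travel": [39, -3, 0], "roll": 6.4, "jaw": 87}
    - {"travel": [39, -8, 0], "roll": 6.4, "jaw": 87}
    - {"travel": [37, -13, 0], "roll": 6.4, "jaw": 87}

```text
clock: 1.3
tool_pos: [0.4443, 0.2757, 0.2499]
orientation: [-180.0, 0.0, -86.7]
force: [1.1, 0.3, -0.2]
opening: 0.0872
gripper_force: 0.0
```

Request:
apply_moves:
  targets:
    - {"travel": [36, -16, 0], "roll": 6.4, "jaw": 87}
    - {"travel": [33, -20, 0], "roll": 6.4, "jaw": 87}
    - {"travel": [32, -24, 0], "roll": 6.4, "jaw": 87}
    - {"travel": [28, -27, 0], "roll": 6.4, "jaw": 87}
    - {"travel": [25, -31, 0], "roll": 6.4, "jaw": 87}
    - {"travel": [22, -32, -1], "roll": 6.4, "jaw": 87}
    - {"travel": [17, -35, 0], "roll": 6.4, "jaw": 87}
    - {"travel": [14, -37, 0], "roll": 6.4, "jaw": 87}
    - {"travel": [0, 0, 0], "roll": 0, "jaw": 87}
    - {"travel": [0, 0, 0], "roll": 0, "jaw": 87}

```text
clock: 2.3
tool_pos: [0.5921, -0.0005, 0.2501]
orientation: [180.0, -0.0, -137.7]
force: [0.0, 0.6, -0.3]
opening: 0.0872
gripper_force: 0.0
```

```bash
python3 -c "
from h import *
plan(.592,0,.048,-137.7,1,87)"
```

```text
clock 2.3 q6 -66.6 d [-1.000e-01  5.000e-01 -2.021e+02] dyaw 0.0
[{"travel": [-0.3, 0.4, 202.1], "roll": -0.0, "jaw": 87}]
```

Request:
apply_moves:
  targets:
    - {"travel": [0, 0, 40], "roll": 0, "jaw": 87}
    - {"travel": [0, 0, 40], "roll": 0, "jaw": 87}
    - {"travel": [0, 0, 40], "roll": 0, "jaw": 87}
    - {"travel": [0, 0, 40], "roll": 0, "jaw": 87}
    - {"travel": [0, 0, 20], "roll": 0, "jaw": 87}
    - {"travel": [0, 0, 12], "roll": 0, "jaw": 87}
    - {"travel": [0, 0, 10], "roll": 0, "jaw": 87}
    - {"travel": [0, 0, 0], "roll": 0, "jaw": 80}
    - {"travel": [0, 0, 0], "roll": 0, "jaw": 76}
    - {"travel": [0, 0, 0], "roll": 0, "jaw": 73}

```text
clock: 3.3
tool_pos: [0.5929, 0.0007, 0.0499]
orientation: [-179.9, 0.1, -137.6]
force: [0.7, -1.0, 0.4]
opening: 0.0744
gripper_force: 0.0
```

Request:
apply_moves:
  targets:
    - {"travel": [0, 0, 0], "roll": 0, "jaw": 71}
    - {"travel": [0, 0, 0], "roll": 0, "jaw": 69}
    - {"travel": [0, 0, 0], "roll": 0, "jaw": 68}
    - {"travel": [0, 0, 0], "roll": 0, "jaw": 67}
    - {"travel": [0, 0, 0], "roll": 0, "jaw": 66.5}
    - {"travel": [0, 0, 0], "roll": 0, "jaw": 66}
    - {"travel": [0, 0, 0], "roll": 0, "jaw": 65.5}

```text
clock: 4.0
tool_pos: [0.5925, 0.0004, 0.0489]
orientation: [-180.0, 0.0, -137.6]
force: [1.4, -2.5, 2.3]
opening: 0.066
gripper_force: 23.9
```

Request:
apply_moves:
  targets:
    - {"travel": [0, 0, 0], "roll": 0, "jaw": 72}
    - {"travel": [0, 0, 0], "roll": 0, "jaw": 82}
    - {"travel": [0, 0, 0], "roll": 0, "jaw": 87}
    - {"travel": [0, 0, -20], "roll": 0, "jaw": 87}
    - {"travel": [0, 0, -40], "roll": 0, "jaw": 87}
    - {"travel": [0, 0, -45], "roll": 0, "jaw": 87}
    - {"travel": [0, 0, -45], "roll": 0, "jaw": 87}
    - {"travel": [0, 0, -40], "roll": 0, "jaw": 87}
    - {"travel": [0, 0, -10], "roll": 0, "jaw": 87}
    - {"travel": [0, 0, 0], "roll": 0, "jaw": 87}

```text
clock: 5.0
tool_pos: [0.5927, 0.0007, 0.2506]
orientation: [-179.9, 0.2, -137.6]
force: [0.6, 0.4, -0.3]
opening: 0.0874
gripper_force: 0.0
```

```bash
python3 -c "
from h import *
plan(.461,-.244,.2,-46.7,12,87)"
```

```text
clock 5.0 q6 -66.6 d [-131.7 -244.7  -50.6] dyaw 90.9
[{"travel": [22.0, -8.0, 4.0], "roll": -7.6, "jaw": 87}, {"travel": [22.0, -4.0, 4.0], "roll": -7.6, "jaw": 87}, {"travel": [24.0, -2.0, 5.0], "roll": -7.5, "jaw": 87}, {"travel": [23.0, 1.0, 4.0], "roll": -7.6, "jaw": 87}, {"travel": [22.0, 5.0, 4.0], "roll": -7.6, "jaw": 87}, {"travel": [22.0, 7.0, 4.0], "roll": -7.6, "jaw": 87}, {"travel": [21.0, 10.0, 5.0], "roll": -7.5, "jaw": 87}, {"travel": [19.0, 13.0, 4.0], "roll": -7.6, "jaw": 87}, {"travel": [18.0, 16.0, 4.0], "roll": -7.6, "jaw": 87}, {"travel": [15.0, 17.0, 4.0], "roll": -7.6, "jaw": 87}]
[{"travel": [13.0, 19.0, 4.0], "roll": -7.6, "jaw": 87}, {"travel": [10.0, 21.0, 5.0], "roll": -7.5, "jaw": 87}]
```

Request:
apply_moves:
  targets:
    - {"travel": [22, -8, 4], "roll": -7.6, "jaw": 87}
    - {"travel": [22, -4, 4], "roll": -7.6, "jaw": 87}
    - {"travel": [24, -2, 5], "roll": -7.5, "jaw": 87}
    - {"travel": [23, 1, 4], "roll": -7.6, "jaw": 87}
    - {"travel": [22, 5, 4], "roll": -7.6, "jaw": 87}
    - {"travel": [22, 7, 4], "roll": -7.6, "jaw": 87}
    - {"travel": [21, 10, 5], "roll": -7.5, "jaw": 87}
    - {"travel": [19, 13, 4], "roll": -7.6, "jaw": 87}
    - {"travel": [18, 16, 4], "roll": -7.6, "jaw": 87}
    - {"travel": [15, 17, 4], "roll": -7.6, "jaw": 87}

```text
clock: 6.0
tool_pos: [0.4804, -0.2038, 0.2043]
orientation: [179.9, 0.1, -61.5]
force: [-0.1, -0.1, 1.3]
opening: 0.0869
gripper_force: 0.0
```

Request:
apply_moves:
  targets:
    - {"travel": [13, 19, 4], "roll": -7.6, "jaw": 87}
    - {"travel": [10, 21, 5], "roll": -7.5, "jaw": 87}
    - {"travel": [0, 0, 40], "roll": 0, "jaw": 87}
    - {"travel": [0, 0, 40], "roll": 0, "jaw": 87}
    - {"travel": [0, 0, 0], "roll": 0, "jaw": 87}
    - {"travel": [0, 0, 0], "roll": 0, "jaw": 87}

```text
clock: 6.6
tool_pos: [0.4595, -0.2441, 0.1168]
orientation: [179.8, 0.2, -46.7]
force: [1.0, -0.7, 0.9]
opening: 0.0872
gripper_force: 0.0
```

```bash
python3 -c "
from h import *
plan(.461,-.244,.048,-46.7,1,87)"
```

```text
clock 6.6 q6 49.6 d [  1.5   0.1 -68.8] dyaw 0.0
[{"travel": [0.9, -1.2, 68.8], "roll": -0.0, "jaw": 87}]
```

Request:
apply_moves:
  targets:
    - {"travel": [1, -1, 35], "roll": 0, "jaw": 87}
    - {"travel": [0, 0, 22], "roll": 0, "jaw": 87}
    - {"travel": [0, 0, 12], "roll": 0, "jaw": 87}
    - {"travel": [0, 0, 0], "roll": 0, "jaw": 80}
    - {"travel": [0, 0, 0], "roll": 0, "jaw": 74}
    - {"travel": [0, 0, 0], "roll": 0, "jaw": 70}
    - {"travel": [0, 0, 0], "roll": 0, "jaw": 67}
    - {"travel": [0, 0, 0], "roll": 0, "jaw": 64}
    - {"travel": [0, 0, 0], "roll": 0, "jaw": 62}
    - {"travel": [0, 0, 0], "roll": 0, "jaw": 62}

```text
clock: 7.6
tool_pos: [0.4621, -0.2444, 0.0495]
orientation: [-180.0, -0.1, -46.7]
force: [-1.8, 0.6, 6.9]
opening: 0.0659
gripper_force: 30.0
```

Request:
apply_moves:
  targets:
    - {"travel": [0, 0, -4], "roll": 0, "jaw": 62}
    - {"travel": [0, 5, -4], "roll": 0, "jaw": 62}
    - {"travel": [0, 10, 0], "roll": 0, "jaw": 62}
    - {"travel": [0, 10, 0], "roll": 0, "jaw": 62}
    - {"travel": [0, 10, 0], "roll": 0, "jaw": 62}
    - {"travel": [0, 5, 0], "roll": 0, "jaw": 62}
    - {"travel": [0, 0, 3], "roll": 0, "jaw": 62}
    - {"travel": [0, 0, 3], "roll": 0, "jaw": 62}
    - {"travel": [0, 0, 2], "roll": 0, "jaw": 62}
    - {"travel": [0, 0, 0], "roll": 0, "jaw": 62}

```text
clock: 8.6
tool_pos: [0.4328, -0.2718, 0.0494]
orientation: [180.0, -0.0, -46.7]
force: [-5.0, -0.2, 13.4]
opening: 0.0655
gripper_force: 30.0
```

Request:
apply_moves:
  targets:
    - {"travel": [0, 0, 0], "roll": 0, "jaw": 74}
    - {"travel": [0, 0, 0], "roll": 0, "jaw": 84}
    - {"travel": [0, 0, 0], "roll": 0, "jaw": 87}
    - {"travel": [0, 0, -25], "roll": 0, "jaw": 87}
    - {"travel": [0, 0, -30], "roll": 0, "jaw": 87}
    - {"travel": [26, 0, 0], "roll": 0, "jaw": 87}
    - {"travel": [26, 0, 0], "roll": 0, "jaw": 87}
    - {"travel": [0, 0, 25], "roll": 0, "jaw": 87}
    - {"travel": [0, 0, 30], "roll": 0, "jaw": 87}
    - {"travel": [0, 0, 0], "roll": 0, "jaw": 80}

```text
clock: 9.6
tool_pos: [0.4657, -0.3086, 0.0449]
orientation: [179.8, 0.4, -46.8]
force: [-1.3, -0.5, 0.3]
opening: 0.083
gripper_force: 0.0
```

Request:
apply_moves:
  targets:
    - {"travel": [0, 0, 0], "roll": 0, "jaw": 72}
    - {"travel": [0, 0, 0], "roll": 0, "jaw": 68}
    - {"travel": [0, 0, 0], "roll": 0, "jaw": 64}
    - {"travel": [0, 0, 0], "roll": 0, "jaw": 62}
    - {"travel": [0, 0, 0], "roll": 0, "jaw": 62}
    - {"travel": [0, 0, 0], "roll": 0, "jaw": 62}
    - {"travel": [0, 0, -10], "roll": 0, "jaw": 62}
    - {"travel": [0, 0, -20], "roll": 0, "jaw": 62}
    - {"travel": [0, 0, -25], "roll": 0, "jaw": 62}
    - {"travel": [0, 0, 0], "roll": 0, "jaw": 62}

```text
clock: 10.6
tool_pos: [0.4702, -0.3102, 0.1075]
orientation: [-179.9, -0.3, -46.7]
force: [0.3, 0.5, -1.2]
opening: 0.0662
gripper_force: 30.0
```

```bash
python3 -c "
from h import *
plan(.5925,.0004,.21,-137.6,14,62)"
```

```text
clock 10.6 q6 56.7 d [122.3 310.6 102.5] dyaw -90.9
[{"travel": [-10.0, -22.0, -7.0], "roll": 6.5, "jaw": 62}, {"travel": [-13.0, -20.0, -8.0], "roll": 6.5, "jaw": 62}, {"travel": [-14.0, -19.0, -7.0], "roll": 6.5, "jaw": 62}, {"travel": [-17.0, -17.0, -7.0], "roll": 6.5, "jaw": 62}, {"travel": [-19.0, -14.0, -8.0], "roll": 6.5, "jaw": 62}, {"travel": [-20.0, -13.0, -7.0], "roll": 6.5, "jaw": 62}, {"travel": [-21.0, -11.0, -7.0], "roll": 6.4, "jaw": 62}, {"travel": [-23.0, -7.0, -8.0], "roll": 6.5, "jaw": 62}, {"travel": [-23.0, -6.0, -7.0], "roll": 6.5, "jaw": 62}, {"travel": [-24.0, -2.0, -7.0], "roll": 6.5, "jaw": 62}]
[{"travel": [-24.0, 0.0, -8.0], "roll": 6.5, "jaw": 62}, {"travel": [-23.0, 2.0, -7.0], "roll": 6.5, "jaw": 62}, {"travel": [-24.0, 6.0, -7.0], "roll": 6.5, "jaw": 62}, {"travel": [-22.0, 8.0, -8.0], "roll": 6.5, "jaw": 62}]
```

Request:
apply_moves:
  targets:
    - {"travel": [0, 0, -35], "roll": 0, "jaw": 62}
    - {"travel": [0, 0, -40], "roll": 0, "jaw": 62}
    - {"travel": [0, 0, -27], "roll": 0, "jaw": 62}
    - {"travel": [-10, -22, 0], "roll": 6.5, "jaw": 62}
    - {"travel": [-13, -20, 0], "roll": 6.5, "jaw": 62}
    - {"travel": [-14, -19, 0], "roll": 6.5, "jaw": 62}
    - {"travel": [-17, -17, 0], "roll": 6.5, "jaw": 62}
    - {"travel": [-19, -14, 0], "roll": 6.5, "jaw": 62}
    - {"travel": [-20, -13, 0], "roll": 6.5, "jaw": 62}
    - {"travel": [-21, -11, 0], "roll": 6.4, "jaw": 62}

```text
clock: 11.6
tool_pos: [0.5297, -0.1535, 0.2055]
orientation: [180.0, 0.0, -92.4]
force: [1.2, -0.2, -2.1]
opening: 0.0658
gripper_force: 30.0
```

Request:
apply_moves:
  targets:
    - {"travel": [-23, -7, 0], "roll": 6.5, "jaw": 62}
    - {"travel": [-23, -6, 0], "roll": 6.5, "jaw": 62}
    - {"travel": [-24, -2, 0], "roll": 6.5, "jaw": 62}
    - {"travel": [-24, 0, 0], "roll": 6.5, "jaw": 62}
    - {"travel": [-23, 2, 0], "roll": 6.5, "jaw": 62}
    - {"travel": [-24, 6, 0], "roll": 6.5, "jaw": 62}
    - {"travel": [-22, 8, 0], "roll": 6.5, "jaw": 62}
    - {"travel": [0, 0, 0], "roll": 0, "jaw": 62}
    - {"travel": [0, 0, 0], "roll": 0, "jaw": 62}

```text
clock: 12.5
tool_pos: [0.5901, 0.0015, 0.2052]
orientation: [180.0, -0.0, -137.5]
force: [-0.7, -0.1, -2.6]
opening: 0.0658
gripper_force: 30.0
```

```bash
python3 - <<'E'
from h import *
plan(.5925,.0004,.125,-137.6,1,62)
o=ctrl.get_obs();p=o["tool_pos"];zr=p[2]+.015
r=[]
for n in("top","side"):
    im=ctrl.snapshot(n)
    t=rectify(im,n,p[:2],np.radians(42.4),zr,.1,.0005)
    for m in range(-90,91,10): cv2.line(t,(200+2*m,0),(200+2*m,6 if m%40 else 16),(255,0,0),1)
    r.append(cv2.resize(t,(640,400))[50:350] if n=="top" else cv2.resize(t,(640,400))[50:350])
cv2.imwrite("pics/hov.png",np.vstack([cv2.copyMakeBorder(a[:300],0,0,0,0,0) for a in r])[:,:,::-1])
E
```

```text
clock 12.5 q6 -66.6 d [  2.4  -1.1 -80.2] dyaw -0.1
[{"travel": [-1.1, -2.5, 80.2], "roll": 0.1, "jaw": 62}]
```

View pics/hov.png

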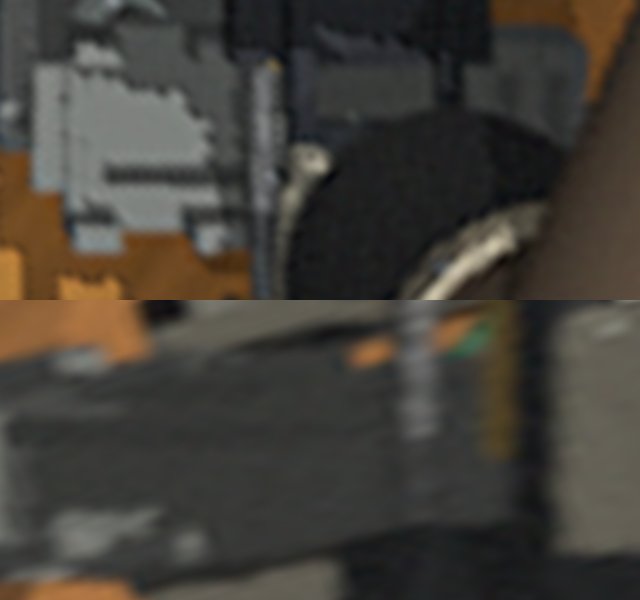

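In the rectified hover view the tab-end rim edge is at column 72 (-77.5 mm) and the rim piece ends at about column 122. So the tray centre lies about 3 mm past the TCP, matching the 2.8 mm expected from the grasp. The tray is held level.

```bash
python3 -c "
from h import *
plan(.5895,-.0023,.125,-137.6,1,62)"
```

```text
clock 12.6 q6 -66.6 d [ -0.5  -3.  -80.4] dyaw -0.0
[{"travel": [2.4, -1.9, 80.4], "roll": 0.0, "jaw": 62}]
```

Request:
apply_moves:
  targets:
    - {"travel": [2.5, -2, 0], "roll": 0, "jaw": 62}
    - {"travel": [0, 0, 25], "roll": 0, "jaw": 62}
    - {"travel": [0, 0, 25], "roll": 0, "jaw": 62}
    - {"travel": [0, 0, 20], "roll": 0, "jaw": 62}
    - {"travel": [0, 0, 10], "roll": 0, "jaw": 62}
    - {"travel": [0, 0, 0], "roll": 0, "jaw": 62}
    - {"travel": [0, 0, 0], "roll": 0, "jaw": 62}
    - {"travel": [0, 0, 0], "roll": 0, "jaw": 62}
    - {"travel": [0, 0, 0], "roll": 0, "jaw": 62}

```text
clock: 13.5
tool_pos: [0.5906, -0.0019, 0.1267]
orientation: [-180.0, 0.1, -137.6]
force: [-0.1, -0.7, -1.1]
opening: 0.0654
gripper_force: 30.0
```

```bash
python3 -c "
from h import *
plan(.5895,-.0023,.103,-137.6,1,62);print(ctrl.get_obs()['tool_pos'],ctrl.get_obs()['force'])"
```

```text
clock 13.5 q6 -66.4 d [ -1.1  -0.4 -23.7] dyaw 0.0
[{"travel": [1.1, 0.4, 23.7], "roll": -0.0, "jaw": 62}]
[ 0.59057392 -0.00190746  0.12665462] [-0.08335162 -0.65767562 -1.14392506]
```

Request:
apply_moves:
  targets:
    - {"travel": [1, 0, 7], "roll": 0, "jaw": 62}
    - {"travel": [0, 0, 6], "roll": 0, "jaw": 62}
    - {"travel": [0, 0, 2], "roll": 0, "jaw": 62}
    - {"travel": [0, 0, 2], "roll": 0, "jaw": 62}
    - {"travel": [0, 0, 0], "roll": 0, "jaw": 62}
    - {"travel": [0, 0, 0], "roll": 0, "jaw": 62}

```text
clock: 14.1
tool_pos: [0.5894, -0.0027, 0.1085]
orientation: [-180.0, -0.0, -137.6]
force: [0.2, -0.5, -0.6]
opening: 0.0661
gripper_force: 30.0
```

Request:
apply_moves:
  targets:
    - {"travel": [0, 0, 1.5], "roll": 0, "jaw": 62}
    - {"travel": [0, 0, 1.5], "roll": 0, "jaw": 62}
    - {"travel": [0, 0, 0], "roll": 0, "jaw": 62}
    - {"travel": [0, 0, 0], "roll": 0, "jaw": 62}

```text
clock: 14.5
tool_pos: [0.5895, -0.0026, 0.106]
orientation: [-180.0, 0.0, -137.6]
force: [-1.0, 0.7, 3.2]
opening: 0.0659
gripper_force: 30.0
```

Request:
apply_moves:
  targets:
    - {"travel": [0, 0, 1], "roll": 0, "jaw": 62}
    - {"travel": [0, 0, 1], "roll": 0, "jaw": 62}
    - {"travel": [0, 0, 0], "roll": 0, "jaw": 62}
    - {"travel": [0, 0, 0], "roll": 0, "jaw": 62}

```text
clock: 14.9
tool_pos: [0.5895, -0.0026, 0.106]
orientation: [-179.9, 0.1, -137.6]
force: [-7.5, 2.2, 20.7]
opening: 0.0655
gripper_force: 30.0
```

```bash
python3 - <<'E'
from h import *
im=ctrl.snapshot("side"); u,v=proj("side",[.59,0,.06]).astype(int)
print(u,v)
c=im[v-60:v+50,u-75:u+75]; cv2.imwrite("pics/s1.png",cv2.resize(c,(750,550),interpolation=cv2.INTER_CUBIC)[:,:,::-1])
E
```

```text
312 209
```

View pics/s1.png

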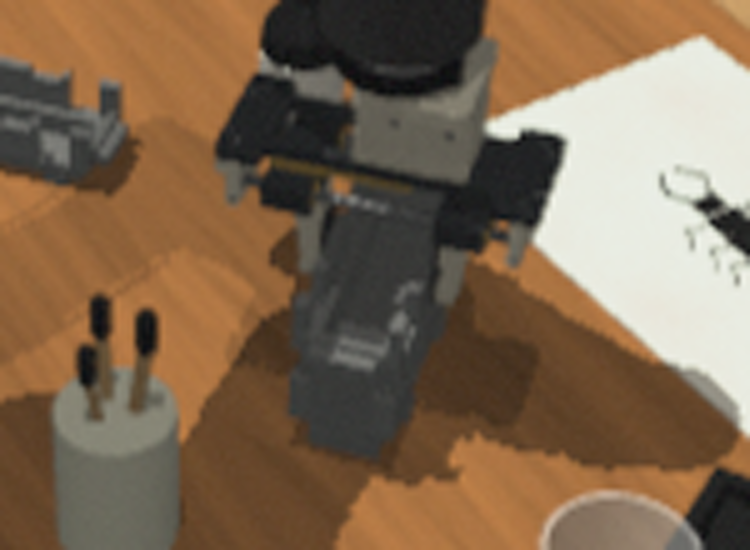

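The view shows the deep tray on the loaded one, level, but can't separate a 6 mm difference. I'll probe by easing the pressure and nudging it along its length.

Request:
apply_moves:
  targets:
    - {"travel": [0, 0, -1.5], "roll": 0, "jaw": 62}
    - {"travel": [1.5, 0, 0], "roll": 0, "jaw": 62}
    - {"travel": [1.5, 0, 0], "roll": 0, "jaw": 62}
    - {"travel": [0, 0, 0], "roll": 0, "jaw": 62}
    - {"travel": [0, 0, 0], "roll": 0, "jaw": 62}

```text
clock: 15.45
tool_pos: [0.5886, -0.0043, 0.106]
orientation: [-179.9, 0.2, -137.6]
force: [1.6, 1.8, 6.9]
opening: 0.066
gripper_force: 30.0
```

Request:
apply_moves:
  targets:
    - {"travel": [-2, 0, 0], "roll": 0, "jaw": 62}
    - {"travel": [-2, 0, 0], "roll": 0, "jaw": 62}
    - {"travel": [-2, 0, 0], "roll": 0, "jaw": 62}
    - {"travel": [0, 0, 0], "roll": 0, "jaw": 62}
    - {"travel": [0, 0, 0], "roll": 0, "jaw": 62}

```text
clock: 15.95
tool_pos: [0.5914, -0.0016, 0.106]
orientation: [-179.9, -0.1, -137.6]
force: [-4.2, -3.8, 10.8]
opening: 0.0654
gripper_force: 30.0
```

Request:
apply_moves:
  targets:
    - {"travel": [2, 0, -0.5], "roll": 0, "jaw": 62}
    - {"travel": [1, 0, 0], "roll": 0, "jaw": 62}
    - {"travel": [0, 0, 0], "roll": 0, "jaw": 62}
    - {"travel": [0, 0, 0], "roll": 0, "jaw": 70}
    - {"travel": [0, 0, 0], "roll": 0, "jaw": 80}
    - {"travel": [0, 0, 0], "roll": 0, "jaw": 87}
    - {"travel": [0, 0, 0], "roll": 0, "jaw": 87}

```text
clock: 16.65
tool_pos: [0.5888, -0.0028, 0.1051]
orientation: [180.0, -0.1, -137.7]
force: [-0.3, 0.5, -0.1]
opening: 0.0853
gripper_force: 0.0
```

Request:
apply_moves:
  targets:
    - {"travel": [0, 0, -20], "roll": 0, "jaw": 87}
    - {"travel": [0, 0, -40], "roll": 0, "jaw": 87}
    - {"travel": [0, 0, -40], "roll": 0, "jaw": 87}
    - {"travel": [0, 0, -40], "roll": 0, "jaw": 87}
    - {"travel": [0, 0, 0], "roll": 0, "jaw": 87}

```text
clock: 17.15
tool_pos: [0.5919, -0.0025, 0.2518]
orientation: [-179.7, 0.5, -137.6]
force: [-0.2, -0.7, -0.4]
opening: 0.0868
gripper_force: 0.0
```

```bash
python3 -c "
from h import *
print(ctrl.get_obs()['tool_pos'])
plan(.4845,.3277,.2,-47.8,14,87)"
```

```text
[ 0.59192609 -0.00248713  0.25181589]
clock 17.15 q6 -66.4 d [-107.4  330.2  -51.8] dyaw 89.8
[{"travel": [-10.0, 23.0, 4.0], "roll": -6.4, "jaw": 87}, {"travel": [-13.0, 21.0, 3.0], "roll": -6.4, "jaw": 87}, {"travel": [-15.0, 20.0, 4.0], "roll": -6.4, "jaw": 87}, {"travel": [-17.0, 18.0, 4.0], "roll": -6.5, "jaw": 87}, {"travel": [-19.0, 16.0, 4.0], "roll": -6.4, "jaw": 87}, {"travel": [-21.0, 13.0, 3.0], "roll": -6.4, "jaw": 87}, {"travel": [-22.0, 12.0, 4.0], "roll": -6.4, "jaw": 87}, {"travel": [-23.0, 8.0, 4.0], "roll": -6.4, "jaw": 87}, {"travel": [-24.0, 7.0, 3.0], "roll": -6.4, "jaw": 87}, {"travel": [-24.0, 3.0, 4.0], "roll": -6.4, "jaw": 87}]
[{"travel": [-25.0, 1.0, 4.0], "roll": -6.5, "jaw": 87}, {"travel": [-25.0, -3.0, 3.0], "roll": -6.4, "jaw": 87}, {"travel": [-24.0, -4.0, 4.0], "roll": -6.4, "jaw": 87}, {"travel": [-24.0, -8.0, 4.0], "roll": -6.4, "jaw": 87}]
```

Request:
apply_moves:
  targets:
    - {"travel": [-10, 23, 0], "roll": -6.4, "jaw": 87}
    - {"travel": [-13, 21, 0], "roll": -6.4, "jaw": 87}
    - {"travel": [-15, 20, 0], "roll": -6.4, "jaw": 87}
    - {"travel": [-17, 18, 0], "roll": -6.5, "jaw": 87}
    - {"travel": [-19, 16, 0], "roll": -6.4, "jaw": 87}
    - {"travel": [-21, 13, 0], "roll": -6.4, "jaw": 87}
    - {"travel": [-22, 12, 0], "roll": -6.4, "jaw": 87}
    - {"travel": [-23, 8, 0], "roll": -6.4, "jaw": 87}
    - {"travel": [-24, 7, 0], "roll": -6.4, "jaw": 87}
    - {"travel": [-24, 3, 0], "roll": -6.4, "jaw": 87}

```text
clock: 18.15
tool_pos: [0.5122, 0.2336, 0.2452]
orientation: [180.0, -0.0, -73.3]
force: [0.8, -0.2, 0.1]
opening: 0.087
gripper_force: 0.0
```

Request:
apply_moves:
  targets:
    - {"travel": [-25, 1, 10], "roll": -6.5, "jaw": 87}
    - {"travel": [-25, -3, 15], "roll": -6.4, "jaw": 87}
    - {"travel": [-24, -4, 15], "roll": -6.4, "jaw": 87}
    - {"travel": [-24, -8, 10], "roll": -6.4, "jaw": 87}
    - {"travel": [0, 0, 0], "roll": 0, "jaw": 87}
    - {"travel": [0, 0, 0], "roll": 0, "jaw": 87}

```text
clock: 18.75
tool_pos: [0.4816, 0.3279, 0.1949]
orientation: [179.9, -0.0, -47.9]
force: [-0.2, 0.3, -0.2]
opening: 0.0865
gripper_force: 0.0
```

```bash
python3 - <<'E'
from h import *
plan(.4845,.3277,.036,-47.8,1,87)
a=ctrl.snapshot("top");b=ctrl.snapshot("side")
u,v=proj("top",[.59,0,.118]).astype(int);p,q=proj("side",[.59,0,.118]).astype(int)
print(u-40,v-37,p-40,q-37)
A=cv2.resize(a[v-37:v+38,u-40:u+40],(640,600),interpolation=cv2.INTER_CUBIC)[:, :]
B=cv2.resize(b[q-37:q+38,p-40:p+40],(640,600),interpolation=cv2.INTER_CUBIC)
cv2.imwrite("pics/st.png",cv2.resize(np.hstack([A,B]),(800,375))[:,:,::-1])
E
```

```text
clock 18.75 q6 -11.3 d [   2.9   -0.2 -158.9] dyaw 0.1
[{"travel": [2.1, -2.0, 158.9], "roll": -0.1, "jaw": 87}]
252 128 273 158
```

View pics/st.png

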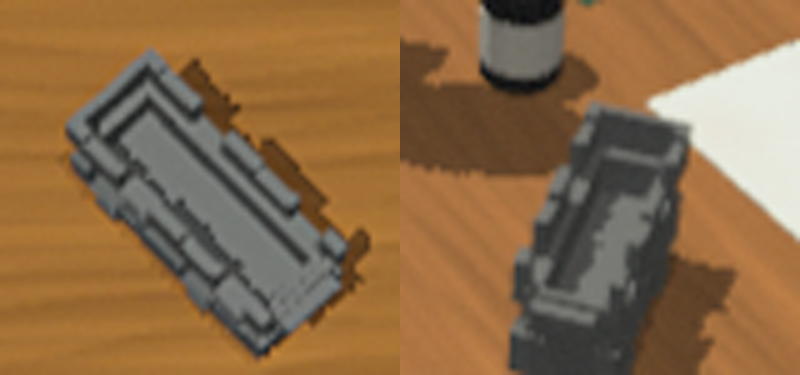

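The stacked deep tray's full-height end corners are at (152,50) and (68,130) in the left (top) picture, and at (692,127) and (593,103) in the right (side) picture. I'll triangulate them for the rim height: 118 mm if seated, 124 mm if on the rim, about 95 mm if nested.

```bash
python3 - <<'E'
from h import *
def P(n):
    c=ctrl.calibration(n);return c["K"]@np.linalg.inv(c["extrinsics"])[:3]
f=lambda x,o:(x+.5)/5-.5+o
T=np.array([[f(152,252),f(50,128)],[f(68,252),f(130,128)]]).T
S=np.array([[f(292,273),f(127,158)],[f(193,273),f(103,158)]]).T
X=cv2.triangulatePoints(P("top"),P("side"),T,S);X=(X[:3]/X[3]).T;print(X,np.linalg.norm(X[0]-X[1]))
for i in(0,1): print([np.round(proj("top",X[i])-T[:,i],1),np.round(proj("side",X[i])-S[:,i],1)])
# expected corners, seated
for s in(1,-1): 
    th=np.radians(42.4);c=np.array([.592,.000])+.08*np.array([np.cos(th),np.sin(th)])+s*.033*np.array([-np.sin(th),np.cos(th)]);print(c)
E
```

```text
[[0.67368735 0.02855581 0.1148466 ]
 [0.62866852 0.07620282 0.11703647]] 0.06558756186694006
[array([ 0., -0.]), array([-0.,  0.])]
[array([ 0.2, -0.5]), array([-0.5,  0.1])]
[0.62882445 0.07831322]
[0.67332841 0.02957516]
```

The rim height comes out at about 116 mm, so the deep tray is seated on the lugs (not 124 or 95). Next, the shallow tray.

Request:
apply_moves:
  targets:
    - {"travel": [4, -2, 40], "roll": 0, "jaw": 87}
    - {"travel": [0, 0, 45], "roll": 0, "jaw": 87}
    - {"travel": [0, 0, 40], "roll": 0, "jaw": 87}
    - {"travel": [0, 0, 22], "roll": 0, "jaw": 87}
    - {"travel": [0, 0, 12], "roll": 0, "jaw": 87}
    - {"travel": [0, 0, 0], "roll": 0, "jaw": 80}
    - {"travel": [0, 0, 0], "roll": 0, "jaw": 74}
    - {"travel": [0, 0, 0], "roll": 0, "jaw": 70}
    - {"travel": [0, 0, 0], "roll": 0, "jaw": 67}
    - {"travel": [0, 0, 0], "roll": 0, "jaw": 64}

```text
clock: 19.85
tool_pos: [0.4867, 0.3268, 0.0378]
orientation: [-179.9, 0.0, -47.8]
force: [-0.7, -0.4, 5.6]
opening: 0.0663
gripper_force: 30.0
```

Request:
apply_moves:
  targets:
    - {"travel": [0, 0, 0], "roll": 0, "jaw": 62}
    - {"travel": [0, 0, 0], "roll": 0, "jaw": 62}
    - {"travel": [0, 0, 0], "roll": 0, "jaw": 62}

```text
clock: 20.15
tool_pos: [0.4867, 0.3268, 0.0378]
orientation: [-179.9, 0.0, -47.8]
force: [-1.4, -0.3, 6.6]
opening: 0.0657
gripper_force: 30.0
```

Request:
apply_moves:
  targets:
    - {"travel": [0, 0, -10], "roll": 0, "jaw": 62}
    - {"travel": [0, 0, -25], "roll": 0, "jaw": 62}
    - {"travel": [0, 0, -40], "roll": 0, "jaw": 62}
    - {"travel": [0, 0, -45], "roll": 0, "jaw": 62}
    - {"travel": [0, 0, -45], "roll": 0, "jaw": 62}
    - {"travel": [0, 0, -45], "roll": 0, "jaw": 62}
    - {"travel": [0, 0, -15], "roll": 0, "jaw": 62}
    - {"travel": [0, 0, 0], "roll": 0, "jaw": 62}

```text
clock: 20.95
tool_pos: [0.4869, 0.3269, 0.2656]
orientation: [-179.6, 0.0, -47.8]
force: [-0.2, -0.6, -1.1]
opening: 0.0656
gripper_force: 30.0
```

```bash
python3 -c "
from h import *
plan(.593,.0004,.26,42.4,14,62)"
```

```text
clock 20.95 q6 -10.8 d [ 106.1 -326.5   -5.6] dyaw 90.2
[{"travel": [22.0, 10.0, 0.0], "roll": -6.4, "jaw": 62}, {"travel": [21.0, 13.0, 1.0], "roll": -6.5, "jaw": 62}, {"travel": [20.0, 14.0, 0.0], "roll": -6.4, "jaw": 62}, {"travel": [18.0, 17.0, 1.0], "roll": -6.5, "jaw": 62}, {"travel": [16.0, 19.0, 0.0], "roll": -6.4, "jaw": 62}, {"travel": [13.0, 20.0, 0.0], "roll": -6.5, "jaw": 62}, {"travel": [11.0, 22.0, 1.0], "roll": -6.4, "jaw": 62}, {"travel": [9.0, 23.0, 0.0], "roll": -6.5, "jaw": 62}, {"travel": [6.0, 24.0, 1.0], "roll": -6.4, "jaw": 62}, {"travel": [3.0, 24.0, 0.0], "roll": -6.5, "jaw": 62}]
[{"travel": [1.0, 25.0, 0.0], "roll": -6.4, "jaw": 62}, {"travel": [-2.0, 24.0, 1.0], "roll": -6.4, "jaw": 62}, {"travel": [-5.0, 24.0, 0.0], "roll": -6.5, "jaw": 62}, {"travel": [-8.0, 23.0, 1.0], "roll": -6.4, "jaw": 62}]
```

Request:
apply_moves:
  targets:
    - {"travel": [22, 10, 0], "roll": -6.4, "jaw": 62}
    - {"travel": [21, 13, 1], "roll": -6.5, "jaw": 62}
    - {"travel": [20, 14, 0], "roll": -6.4, "jaw": 62}
    - {"travel": [18, 17, 1], "roll": -6.5, "jaw": 62}
    - {"travel": [16, 19, 0], "roll": -6.4, "jaw": 62}
    - {"travel": [13, 20, 0], "roll": -6.5, "jaw": 62}
    - {"travel": [11, 22, 1], "roll": -6.4, "jaw": 62}
    - {"travel": [9, 23, 0], "roll": -6.5, "jaw": 62}
    - {"travel": [6, 24, 1], "roll": -6.4, "jaw": 62}
    - {"travel": [3, 24, 0], "roll": -6.5, "jaw": 62}

```text
clock: 21.95
tool_pos: [0.5608, 0.0918, 0.2562]
orientation: [-180.0, 0.1, 16.9]
force: [0.7, 0.5, -1.1]
opening: 0.066
gripper_force: 30.0
```

Request:
apply_moves:
  targets:
    - {"travel": [1, 25, 0], "roll": -6.4, "jaw": 62}
    - {"travel": [-2, 24, 1], "roll": -6.4, "jaw": 62}
    - {"travel": [-5, 24, 0], "roll": -6.5, "jaw": 62}
    - {"travel": [-8, 23, 1], "roll": -6.4, "jaw": 62}
    - {"travel": [0, 0, 0], "roll": 0, "jaw": 62}
    - {"travel": [0, 0, 0], "roll": 0, "jaw": 62}
    - {"travel": [0, 0, 0], "roll": 0, "jaw": 62}

```text
clock: 22.65
tool_pos: [0.5912, 0.0003, 0.2549]
orientation: [-180.0, 0.1, 42.3]
force: [0.4, 0.1, -1.1]
opening: 0.0657
gripper_force: 30.0
```

```bash
python3 - <<'E'
from h import *
plan(.593,.0004,.17,42.4,1,62)
p=ctrl.get_obs()["tool_pos"];zr=p[2]+.012
im=ctrl.snapshot("top");t=rectify(im,"top",p[:2],np.radians(42.4),zr,.1,.00025)
for m in range(-90,91,10): cv2.line(t,(400+4*m,0),(400+4*m,12 if m%50 else 25),(255,0,0),1)
cv2.imwrite("pics/hov2.png",t[:,:,::-1])
E
```

```text
clock 22.65 q6 113.3 d [  1.8   0.1 -84.9] dyaw 0.1
[{"travel": [1.5, 1.1, 84.9], "roll": -0.1, "jaw": 62}]
```

View pics/hov2.png

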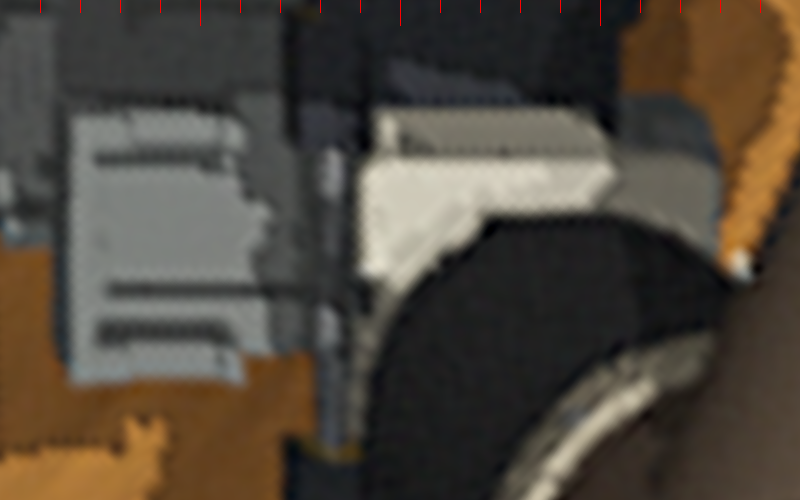

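The left rim edge is at column 72 (-82 mm), so the tray centre lies 2 mm behind the TCP, as expected. Lowering.

Request:
apply_moves:
  targets:
    - {"travel": [1.5, 1, 0], "roll": 0, "jaw": 62}
    - {"travel": [0, 0, 30], "roll": 0, "jaw": 62}
    - {"travel": [0, 0, 30], "roll": 0, "jaw": 62}
    - {"travel": [0, 0, 15], "roll": 0, "jaw": 62}
    - {"travel": [0, 0, 10], "roll": 0, "jaw": 62}
    - {"travel": [0, 0, 0], "roll": 0, "jaw": 62}
    - {"travel": [0, 0, 0], "roll": 0, "jaw": 62}
    - {"travel": [0, 0, 0], "roll": 0, "jaw": 62}

```text
clock: 23.5
tool_pos: [0.5942, 0.0004, 0.1718]
orientation: [179.9, -0.1, 42.4]
force: [-0.1, -0.9, -0.7]
opening: 0.066
gripper_force: 30.0
```

```bash
python3 -c "
from h import *
plan(.593,.0004,.15,42.4,1,62)"
```

```text
clock 23.5 q6 113.5 d [ -1.2  -0.  -21.8] dyaw 0.0
[{"travel": [-0.9, -0.8, 21.8], "roll": -0.0, "jaw": 62}]
```

Request:
apply_moves:
  targets:
    - {"travel": [-1, -0.8, 6], "roll": 0, "jaw": 62}
    - {"travel": [0, 0, 6], "roll": 0, "jaw": 62}
    - {"travel": [0, 0, 2], "roll": 0, "jaw": 62}
    - {"travel": [0, 0, 2], "roll": 0, "jaw": 62}
    - {"travel": [0, 0, 0], "roll": 0, "jaw": 62}
    - {"travel": [0, 0, 0], "roll": 0, "jaw": 62}

```text
clock: 24.1
tool_pos: [0.5923, 0.0001, 0.1546]
orientation: [180.0, 0.0, 42.4]
force: [0.2, -0.0, -1.2]
opening: 0.066
gripper_force: 30.0
```

Request:
apply_moves:
  targets:
    - {"travel": [0, 0, 1.5], "roll": 0, "jaw": 62}
    - {"travel": [0, 0, 1.5], "roll": 0, "jaw": 62}
    - {"travel": [0, 0, 0], "roll": 0, "jaw": 62}
    - {"travel": [0, 0, 0], "roll": 0, "jaw": 62}

```text
clock: 24.5
tool_pos: [0.5922, 0.0001, 0.1515]
orientation: [-180.0, 0.0, 42.4]
force: [0.5, 0.4, -1.7]
opening: 0.0657
gripper_force: 30.0
```

Request:
apply_moves:
  targets:
    - {"travel": [0, 0, 1], "roll": 0, "jaw": 62}
    - {"travel": [0, 0, 0], "roll": 0, "jaw": 62}
    - {"travel": [0, 0, 1], "roll": 0, "jaw": 62}
    - {"travel": [0, 0, 0], "roll": 0, "jaw": 62}
    - {"travel": [0, 0, 0], "roll": 0, "jaw": 62}

```text
clock: 25.0
tool_pos: [0.5923, 0.0001, 0.1498]
orientation: [180.0, -0.0, 42.4]
force: [-1.8, -0.3, 2.5]
opening: 0.066
gripper_force: 30.0
```

Contact came at TCP z = 0.150, exactly the seated height. I'll release and back off.

Request:
apply_moves:
  targets:
    - {"travel": [0, 0, 0], "roll": 0, "jaw": 70}
    - {"travel": [0, 0, 0], "roll": 0, "jaw": 80}
    - {"travel": [0, 0, 0], "roll": 0, "jaw": 87}
    - {"travel": [0, 0, 0], "roll": 0, "jaw": 87}
    - {"travel": [0, 0, -20], "roll": 0, "jaw": 87}
    - {"travel": [0, 0, -35], "roll": 0, "jaw": 87}
    - {"travel": [0, 0, -40], "roll": 0, "jaw": 87}
    - {"travel": [0, 0, -40], "roll": 0, "jaw": 87}

```text
clock: 25.8
tool_pos: [0.5919, -0.0, 0.2859]
orientation: [-180.0, 0.0, 42.4]
force: [0.9, -0.3, 0.3]
opening: 0.0868
gripper_force: 0.0
```

Request:
apply_moves:
  targets:
    - {"travel": [20, -30, 0], "roll": 0, "jaw": 87}
    - {"travel": [20, -30, 0], "roll": 0, "jaw": 87}
    - {"travel": [20, -30, 0], "roll": 0, "jaw": 87}
    - {"travel": [10, -30, 0], "roll": 0, "jaw": 87}
    - {"travel": [0, -30, 0], "roll": 0, "jaw": 87}
    - {"travel": [0, -30, 0], "roll": 0, "jaw": 87}
    - {"travel": [0, -30, 0], "roll": 0, "jaw": 87}
    - {"travel": [0, -30, 0], "roll": 0, "jaw": 87}
    - {"travel": [0, 0, 0], "roll": 0, "jaw": 87}
    - {"travel": [0, 0, 0], "roll": 0, "jaw": 87}

```text
clock: 26.8
tool_pos: [0.4819, 0.2251, 0.2848]
orientation: [180.0, -0.0, 42.4]
force: [-0.3, -0.1, -0.2]
opening: 0.0873
gripper_force: 0.0
```

```bash
python3 - <<'E'
from h import *
a=ctrl.snapshot("top");b=ctrl.snapshot("side")
A=a[128:203,252:332];B=b[143:218,273:353]
A,B=[cv2.resize(i,(400,375),interpolation=cv2.INTER_CUBIC) for i in(A,B)]
F=cv2.resize(a[90:280,100:505],(800,375))[:225] if 0 else cv2.resize(a[100:270,150:480],(437,225),interpolation=cv2.INTER_AREA if 0 else 1)
F2=cv2.resize(b[120:300,200:480],(363,225))
cv2.imwrite("pics/fin.png",np.vstack([np.hstack([A,B]),np.hstack([F,F2])])[:,:,::-1])
E
```

```text
(no output)
```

View pics/fin.png

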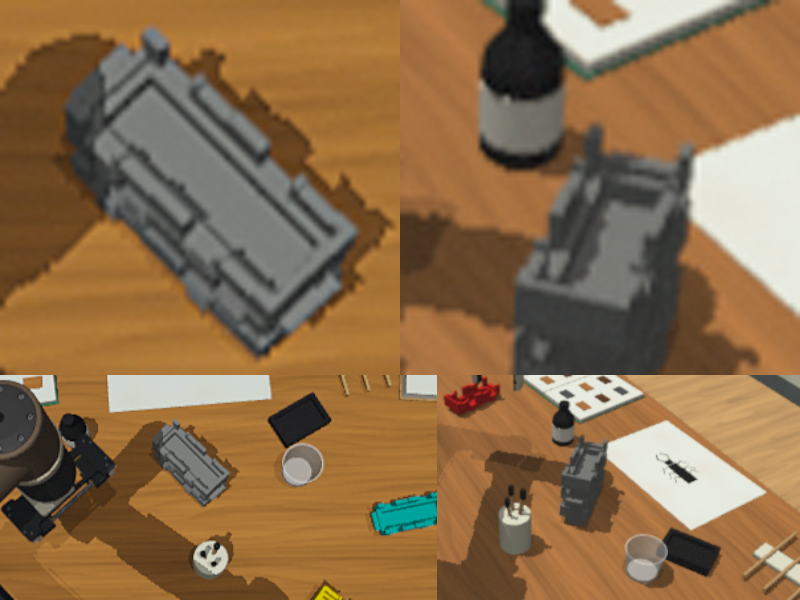

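The final view shows the three trays stacked square at about (195,465), each turned to the one below. The jar, water pot, ink bottle and ink stone stand as before.

```bash
python3 -c "
from plant import ctrl
print(ctrl.close_job())"
```

```text
the job is handed in; nothing more can be done
None
```

The job is handed in at about 27 s of the 69 s allowed: the deep tray, then the shallow tray, are stacked turned on the loaded tray, and both seat heights matched the lugs; the bystanders look undisturbed in the last pictures, but the ink pots are now hidden under the stack, so I could not check them there.

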